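# Check the balance of a sprung bin lid and hold it just below

### The arm

A 6-joint arm with a two-finger parallel gripper is mounted at the origin on a cart in front of the work surface, level with it; the furniture and walls round the work are solid. World frame = base frame: x ahead of the robot, y to its left, z up, the work surface at z = 0. Lengths are in m, angles in rad, forces in N, time in s.
With the tool pointing down it reaches from about 0.35 to 0.775 m from the base axis. Payload 5.5 kg.
Tool frame: the origin (TCP) lies at the very end of the fingers, on their centre line; the grasp point (between the pads) lies env.hold_point_z behind it (env.hold_point_z is the distance from the TCP to the grasp point, in m); z points along the fingers, y is the line along which they close (so a half turn about z gives the same grasp; the last joint's range is limited). The gripper opens to 85 mm and grips with 20 to 120 N. Pads are 22 mm wide; open, the fingers measure 114 mm over their backs; the gripper's body (76 mm by 85 mm) begins 54 mm behind the grasp point. The pads swing forward as they close: fully open they stand 13 mm farther back than shut.
Start: joints at [0.993, 0.313, 0.046, 1.304, 0, 1.431], TCP at [0.244, 0.521, 0.193] pointing down, gripper open.
Joint ranges: [-2.76, 2.76], [-0.86, 1.69], [-1.03, 1.26], [-2.2, 2.34], [-1.47, 1.5], [-3.14, 3.14]. Speed limits (rad/s): [2.57, 2.57, 3.14, 3.14, 3.14, 3.14].

### API

Orientations are given as a unit quaternion [w, x, y, z].
In Python, from workcell import env gives the robot as it stands.
- The arm moves only by the tool carry_out, never from a script. Its argument "steps" is a list of rows, each a list of 3 entries, a list of its own where there are three numbers: the turn, a rotation vector about the tool's x, y, z in degrees, then the shift along the tool's x, y, z in cm, then the closure in counts, from 0 (fully open) to 255 (shut). A call has exactly 8 rows; each row is the pose to reach, as a shift and turn from the pose commanded when the call began, along the tool's axes at that moment; what a row does not reach only later rows make up. A row lasts 1/8 s, in which the tool goes at most 62.5 mm and 10.7 degrees, less where a joint would pass 70% of its speed; a pose out of reach is approached as far as the arm can. A call with a gripper value outside its range is refused whole. The fingers move at their own pace and stop on an object; "force" is the grip in N (left out, the last holds). Time passes only in rows, so rows that repeat a pose let the fingers close, or fill a call up. It gives the time, the measured TCP pose, the force, the opening and the grip force at its end, in the units of the state.
- env.get_state(): the state, without advancing time (a new reading comes with each control period).
- env.read_camera(name): name is "scene" or "top" or "wrist"; returns (picture, depth): 420x560x3 uint8, red, green, blue; 420x560 float32, m along the optical axis (not along the pixel's ray), 0 where there is no reading.
- env.get_calibration(name): a dict with "fx", "fy", "cx", "cy" (pixels), "origin" and "orientation" of the camera in the world. Camera axes: x right, y up, looking along -z (the intrinsics and any distortion apply to the point x, -y, -z); pixel columns grow to the right and rows downward; lengths in m; the calibration is good to about 2 mm. A picture is of the moment at which its call begins: read the wrist's pose just before it. get_calibration takes no time and is no camera call; for the wrist camera it gives the pose at the moment of the call.
- env.hand_in(): hands the job in; it is judged then, once.
The state is a dict: "clock": time; "joint_pos": joint angles; "qvel": joint speeds; "tau": joint torques, N m; "tcp_pos": TCP position; "orientation": TCP orientation; "wrist_force": force on the tool from outside, world axes, zero at the start; "ft_torque": the same for the moment, N m; "finger_gap": finger opening in m; "grip_force": force on a finger pad.
Only numpy, scipy, OpenCV 4.12 (cv2) and the standard library are available. Lean on these libraries where they do the work, as an engineer would, in place of code of your own. Each camera call takes 0.05 s, during which the arm holds its last target. There are 200 camera calls.

### The job

The blue regrind bin has a heavy sprung lid, locked by the red cap on its right side: pull the cap all the way out along its rod, take the lid by its black bar and raise it until the orange pointer is clearly past the red balance mark, without letting it fly fully open. Then ease it gently back until the pointer stands inside the green band, just below the balance point, and finish there, holding the lid steady by the bar without letting go. Leave the cup, the nozzle and the marker where they are.

Things in the scene. Friction and masses are not known exactly. Their poses are not given: they have to be found in the camera images.
- regrind_bin: blue sheet-metal bin, fixed, 150 (x) x 160 (y) x 100 mm high, with a grey lid. Origin: centre of its underside; x points to the hinge side (away from the robot at yaw 0), y left, z up. On its left a white arc, radius 100 mm about the hinge, with a green band (0.62 to 0.82 rad of lid angle) and a red balance mark (0.95 rad); the lid's orange pointer runs along it
- bin_lid (a joint): lid angle, rad: 0 closed (level), grows as the front edge rises, stop at 1.57. Green band 0.62 to 0.82; balance point 0.95. Heavy lid (1.6 kg) with counterbalance spring, almost no friction: below the balance it falls shut, above it springs open by itself. Lifting at the bar takes some 2.5 N closed, 0.6 to 1.4 N in the green band; open it pulls up with up to 4 N. Locked while the cap is on
- lid_hinge (a point): middle of the lid's hinge axis, which runs along the bin's y; in the bin frame at x +78, y 0, z +106 mm; fixed to the bin
- lift_bar: round black grip sleeve, 14 mm thick, 100 mm free length along the bin's y, between two flat arms before the lid's front edge; it turns freely on its rod, so it can stay in the fingers as the lid swings. Origin: its middle, 197 mm from the hinge axis, level with it when closed (106 mm above the table). Clear gap of 32 mm between it and the lid's edge (lid 8 mm thick), free before and below
- lock_cap (a joint): travel of the red cap along its rod, m: 0 pushed on (locks the lid), 0.030 fully out, where it meets a stop and stays on the rod. A ball detent holds it on: 3 to 7 N pull it over the detent in the first 12 mm, then it slides stiffly (1 to 2 N) and stays where it is left. Counts as out beyond 0.024
- cap_grip (a point): point on the red cap's axis where to pinch it, moves with it. Cap 25 mm thick (29 at the outer rim), 34 mm long, axis along the bin's y, on the bin's right side, 101 mm above the table; the point is 19 mm from its inner end, 25 mm off the bin's wall. Pull along the bin's -y. Free above, before and behind (bin's x); a 10 mm rod with a 16 mm stop disc goes on beyond it
- sample_cup: bystander: small clear cup of yellow granulate, 54 mm wide, 41 mm high, loose. Origin: centre of its underside. To be left alone
- brass_nozzle: bystander: brass nozzle standing on its hexagon, 22 x 25 x 30 mm, loose. Origin: centre of its underside. To be left alone
- green_marker: bystander: white marker with green cap lying flat, 17 x 122 x 19 mm, long along its y, loose. Origin: centre of its underside. To be left alone

How it is judged:
On the way, in this order (a step that is already met when the one before it is completed fails the run):
1. the red cap is pulled out along its rod (beyond 24 mm) (value of joint lock_cap above 0.024 m), for 0.2 s.
2. the lid is raised past its balance point (beyond 1.0 rad) (value of joint bin_lid above 1 rad), for 0.1 s.
At the end, for the whole second after the job is handed in: the fingers hold the bar (more than 0.3 N of contact) and the lid stands still (under 0.1 rad/s) between 0.60 and 0.84 rad, just below its balance point at 0.95; the red cap is still out (beyond 22 mm); cup, nozzle and marker are within 30 mm of where they stood (value of joint bin_lid between 0.6 and 0.84 rad and velocity of joint bin_lid between -0.1 and 0.1 rad/s and contact force between the fingers and lift_bar above 0.3 N and value of joint lock_cap above 0.022 m and distance of each of sample_cup, brass_nozzle, green_marker from where it was at the start of the episode below 0.03 m); the arm keeps its last pose, push and grip.
It fails at once if the lid flies fully open (beyond 1.45 rad) (value of joint bin_lid above 1.45 rad).
It fails at once if the lid falls or is thrown back (closing faster than 1.5 rad/s) (velocity of joint bin_lid below -1.5 rad/s).
It fails at once if cup, nozzle or marker is pushed away (more than 30 mm) (distance of any of sample_cup, brass_nozzle, green_marker from where it was at the start of the episode above 0.03 m).
It also fails if it takes over 51 s, if anything falls off the work surface, if the arm or the gripper's body presses on something with over 40 N, if the wrist force passes 120 N, or if a joint passes its speed limit or range.

## Working session

There is one attempt and no reset: what is moved stays moved. The work goes in short steps, Python scripts to look and compute and a tool call to move; the robot and the scene stay as the last step left them, time stands still between calls to the robot, and variables do not carry over. Pictures are saved under pics/ and viewed, at most 12 in all, crops included, and the job is handed in when it is done.

Besides the shell and the picture viewer there is one more tool, called after "Emit:" as name(argument=value, ...) on one line, values as JSON. carry_out: Moves the arm, as the interface text tells. Its arguments: {"type":"object","properties":{"steps":{"type":"array","items":{"type":"array"}},"force":{"type":"number"}},"required":["steps"]}

```bash
mkdir -p pics
python3 - <<'E'
from workcell import env
import cv2,numpy as np
print(env.get_state(),env.hold_point_z)
for n in("scene","top"):
    p,d=env.read_camera(n);cv2.imwrite(f"pics/{n}0.png",p[:,:,::-1]);np.savez(f"pics/{n}0.npz",p=p,d=d);print(n,env.get_calibration(n))
E
```

```text
{'clock': 0.0, 'joint_pos': array([ 9.93404650e-01,  3.14008132e-01,  4.49585562e-02,  1.30357946e+00,
       -5.64321582e-06,  1.43120751e+00]), 'qvel': array([ 0.00128456, -0.00115145,  0.00127068,  0.00111818, -0.00126697,
       -0.00028583]), 'tau': array([-1.26609930e-04, -4.80636334e+01,  2.98528594e+01,  1.95840007e-02,
       -2.43947243e-04, -3.16077468e-06]), 'tcp_pos': array([0.24345528, 0.52027423, 0.19189618]), 'orientation': array([-3.18869744e-04,  2.17157308e-01,  9.76136191e-01, -8.59087103e-04]), 'wrist_force': array([ 0.3711755 , -0.01874045,  0.7949949 ]), 'ft_torque': array([-0.01116368, -0.01311259,  0.02038059]), 'grip_force': 0.0, 'finger_gap': 0.08566197772103219} 0.0187
scene {'fx': 471.3735344343144, 'fy': 471.3735344343144, 'cx': 285.63318917330986, 'cy': 199.47328061571199, 'origin': array([ 0.29313557, -0.29979284,  0.68598139]), 'orientation': array([ 0.90556084,  0.35866322, -0.09306354, -0.20654159])}
top {'fx': 394.41340460014635, 'fy': 394.41340460014635, 'cx': 273.0785989222615, 'cy': 208.756088063612, 'origin': array([0.41516253, 0.21489653, 0.94449242]), 'orientation': array([ 0.70767562,  0.05788353, -0.05881166, -0.70170215])}
```

View pics/scene0.png

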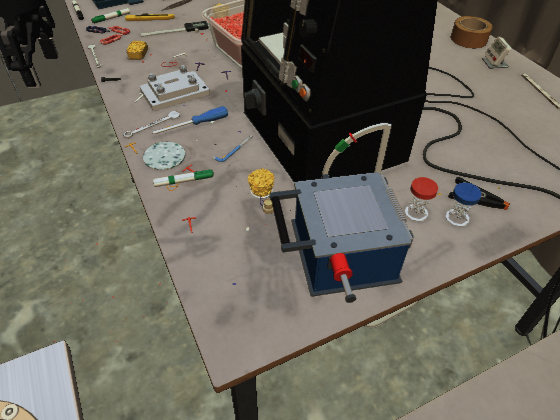

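View pics/top0.png

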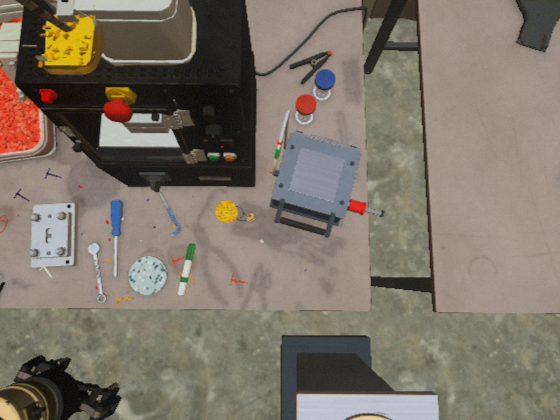

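Both views show the bin with its bar toward the robot: lid at about (315,175) and red cap at (357,208) in the top picture. The cup is at (227,211), the nozzle at (250,217) and the marker at (187,270), all clear to the left. Next I turn these pixels into poses.

```bash
cat > h.py <<'E'
import numpy as np,cv2
from scipy.spatial.transform import Rotation as R
def rot(q): return R.from_quat([q[1],q[2],q[3],q[0]]).as_matrix()
def cloud(d,c):
    v,u=np.mgrid[:d.shape[0],:d.shape[1]]
    P=np.stack([(u-c['cx'])/c['fx']*d,-(v-c['cy'])/c['fy']*d,-d],-1)
    return P@rot(c['orientation']).T+c['origin']
E
python3 - <<'E'
from workcell import env
from h import *
for n in("top","scene"):
    z=np.load(f"pics/{n}0.npz");p,d=z['p'],z['d'];W=cloud(d,env.get_calibration(n))
    hsv=cv2.cvtColor(p,cv2.COLOR_RGB2HSV)
    ok=d>0
    # lid + bar : heights, in region
    reg=ok&(W[...,0]>.35)&(W[...,0]<.8)&(W[...,1]<.2)&(W[...,1]>-.1)
    m=reg&(W[...,2]>.098)&(W[...,2]<.122)&(hsv[...,2]>60)&(hsv[...,1]<120)
    k,l,s,c=cv2.connectedComponentsWithStats(m.astype(np.uint8));i=1+np.argmax(s[1:,4])
    pts=W[l==i];r=cv2.minAreaRect((pts[:,:2]*1000).astype(np.float32));print(n,"lid",s[i],r,np.median(pts[:,2]))
    print(cv2.boxPoints(r).round(1).tolist())
    m=ok&((hsv[...,0]<8)|(hsv[...,0]>172))&(hsv[...,1]>150)&(W[...,2]>.06)&(W[...,2]<.125)&(W[...,1]<.1)&(W[...,0]<.6)
    q=W[m];print("cap",len(q),q.mean(0),q.min(0),q.max(0))
    r=cv2.minAreaRect((q[q[:,2]>.095,:2]*1000).astype(np.float32));print(r)
    m=reg&(W[...,2]>.095)&(W[...,2]<.125)&(hsv[...,2]<60);q=W[m]
    k,l,s,c=cv2.connectedComponentsWithStats(m.astype(np.uint8))
    for j in range(1,k):
        if s[j,4]>60: q=W[l==j];print("dark",s[j],q.mean(0),cv2.minAreaRect((q[:,:2]*1000).astype(np.float32)))
E
```

```text
top lid [ 280  130   82  107 5480] ((613.113525390625, 123.52186584472656), (165.89450073242188, 212.775146484375), 75.2372055053711) 0.11054392345303055
[[489.1000061035156, 70.4000015258789], [694.9000244140625, 16.200000762939453], [737.0999755859375, 176.60000610351562], [531.4000244140625, 230.8000030517578]]
cap 178 [0.56029236 0.03430972 0.110881  ] [0.54534241 0.017328   0.09753218] [0.57506761 0.05159749 0.11751311]
((560.7354736328125, 34.03064727783203), (33.432899475097656, 23.958370208740234), 72.81973266601562)
dark [280 218  47  19 239] [0.51687153 0.1502304  0.11098317] ((517.0175170898438, 149.44747924804688), (103.13174438476562, 12.023550033569336), 73.56521606445312)
scene lid [ 280  163  134   95 7385] ((612.51806640625, 129.10018920898438), (176.1268768310547, 211.6896514892578), 74.8685531616211) 0.11040043895304574
[[487.3999938964844, 71.69999694824219], [691.7000122070312, 16.5], [737.7000122070312, 186.5], [533.2999877929688, 241.6999969482422]]
cap 407 [0.55818072 0.0293539  0.10879437] [0.54327371 0.01004239 0.06098921] [0.5914421  0.05178733 0.11754042]
((558.9951171875, 29.818925857543945), (42.071781158447266, 27.991071701049805), 81.12528991699219)
dark [271 193  28  51 474] [0.52178607 0.15578115 0.11032636] ((520.6761474609375, 156.58380126953125), (112.9255599975586, 43.550350189208984), 55.31648254394531)
dark [281 244  33   8 128] [0.51613752 0.08885012 0.10638245] ((517.059326171875, 88.57611846923828), (7.289928436279297, 50.01081466674805), 69.6650390625)
```

Emit:
carry_out(steps=[[[0,0,10],[-4.2,-3.8,0],0],[[0,0,20],[-8.4,-7.6,0],0],[[0,0,30],[-12.6,-11.4,0],0],[[0,0,40],[-16.8,-15.2,0],0],[[0,0,50],[-21,-19,0],0],[[0,0,60],[-25.2,-22.8,0],0],[[0,0,70],[-29.5,-26.7,0],0],[[0,0,80],[-33.8,-30.6,0],0]], force=40)

```text
clock: 1.1
tcp_pos: [0.4204, 0.0986, 0.1927]
orientation: [-0.0, 0.796, 0.606, 0.0]
wrist_force: [1.0, 0.3, 0.3]
finger_gap: 0.0854
grip_force: 0.0
```

```bash
cat >> h.py <<'E'
def go(env,pos,yaw=None):
    s=env.get_state();T=rot(s['orientation'])
    print("pos",s['tcp_pos'].round(4),"t",round(s['clock'],2),"shift cm",(T.T@(np.array(pos)-s['tcp_pos'])*100).round(2),"gap",round(s['finger_gap'],4),"F",s['wrist_force'].round(1),"j",s['joint_pos'].round(2))
    print("T",T.round(3).tolist())
    if yaw is not None:
        y=np.radians(yaw);D=np.array([[np.sin(y),np.cos(y),0],[-np.cos(y),np.sin(y),0],[0,0,-1]]).T
        for S in(1,-1):
            print("turn",np.degrees(R.from_matrix(T.T@(D*[S,S,1])).as_rotvec()).round(1))
E
python3 - <<'E'
from workcell import env
from h import *
go(env,[.5595,.032,.16],-15.2)
E
```

```text
pos [0.4204 0.0986 0.1927] t 1.1 shift cm [-2.72 15.18  3.27] gap 0.0854 F [1.  0.3 0.3] j [ 0.04  0.04 -0.29  1.24  0.    1.88]
T [[0.266, 0.964, 0.0], [0.964, -0.266, 0.0], [0.0, -0.0, -1.0]]Traceback (most recent call last):
  File "<stdin>", line 3, in <module>
  File "h.py", line 15, in go
    print("turn",np.degrees(R.from_matrix(T.T@(D*[S,S,1])).as_rotvec()).round(1))
                            ~~~~~~~~~~~~~^^^^^^^^^^^^^^^^^
  File "scipy/spatial/transform/_rotation.pyx", line 1143, in scipy.spatial.transform._rotation.Rotation.from_matrix
ValueError: Non-positive determinant (left-handed or null coordinate frame) in rotation matrix 0: [[ 8.60657413e-01 -5.09184429e-01 -1.85162678e-04]
 [-5.09184436e-01 -8.60657429e-01  1.14124150e-05]
 [ 1.65172658e-04 -8.44597740e-05  9.99999983e-01]].
```

Emit:
carry_out(steps=[[[0,0,0],[-1,4,0],0],[[0,0,0],[-2,8,0],0],[[0,0,0],[-2.7,12,1],0],[[0,0,0],[-2.7,15.2,2],0],[[0,0,0],[-2.7,15.2,2.5],0],[[0,0,0],[-2.7,15.2,2.5],0],[[0,0,0],[-2.7,15.2,2.5],0],[[0,0,0],[-2.7,15.2,2.5],0]])

```text
clock: 2.1
tcp_pos: [0.5596, 0.0351, 0.1686]
orientation: [0.0, 0.794, 0.608, 0.0]
wrist_force: [0.3, 0.2, -1.2]
finger_gap: 0.0856
grip_force: 0.0
```

```bash
sed -i '/if yaw/,$d' h.py
python3 - <<'E'
from workcell import env
from h import *
go(env,[.5595,.032,.082])
c=env.get_calibration("wrist");p,d=env.read_camera("wrist");cv2.imwrite("pics/w1.png",p[:,:,::-1]);W=cloud(d,c)
hsv=cv2.cvtColor(p,cv2.COLOR_RGB2HSV)
m=(d>0)&((hsv[...,0]<8)|(hsv[...,0]>172))&(hsv[...,1]>150)&(W[...,2]>.085)&(W[...,2]<.125)
q=W[m];T=rot(env.get_state()['orientation']);print(len(q),q.mean(0),cv2.minAreaRect((q[:,:2]*1000).astype(np.float32)) if len(q) else 0)
E
```

```text
pos [0.5596 0.0351 0.1686] t 2.1 shift cm [-0.31  0.06  8.66] gap 0.0856 F [ 0.3  0.2 -1.2] j [-0.08  0.29 -0.04  1.24  0.    1.75]
T [[0.26, 0.966, 0.001], [0.966, -0.26, 0.0], [0.0, 0.001, -1.0]]
1188 [0.56184055 0.03553717 0.1123696 ] ((561.5245971679688, 35.34396743774414), (33.63931655883789, 25.278396606445312), 74.13357543945312)
```

View pics/w1.png

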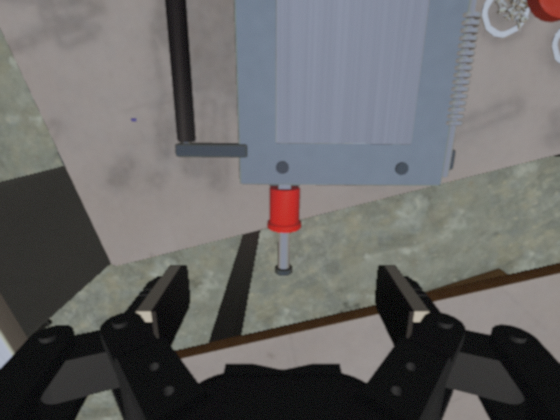

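The cap is centred between the fingers at about (285,208), and the grip point is about (0.561, 0.033). I descend and close on it.

Emit:
carry_out(steps=[[[0,0,0],[-0.2,0.15,3],0],[[0,0,0],[-0.2,0.15,6],0],[[0,0,0],[-0.2,0.15,8.7],0],[[0,0,0],[-0.2,0.15,8.7],0],[[0,0,0],[-0.2,0.15,8.7],120],[[0,0,0],[-0.2,0.15,8.7],255],[[0,0,0],[-0.2,0.15,8.7],255],[[0,0,0],[-0.2,0.15,8.7],255]], force=50)

```text
clock: 3.15
tcp_pos: [0.5612, 0.0324, 0.0813]
orientation: [0.0, 0.794, 0.608, 0.0]
wrist_force: [0.7, 0.4, -0.5]
finger_gap: 0.0123
grip_force: 0.0
```

Run:
```python
from workcell import env
from h import *
go(env,[.561,.033,.082])
```

```text
pos [0.5612 0.0324 0.0813] t 3.15 shift cm [ 0.05 -0.04 -0.07] gap 0.0123 F [ 0.7  0.4 -0.5] j [-0.09  0.34 -0.19  1.04  0.    1.75]
T [[0.26, 0.966, 0.001], [0.966, -0.26, 0.0], [0.0, 0.001, -1.0]]
```

Run:
```python
from workcell import env
from h import *
p,d=env.read_camera("scene");cv2.imwrite("pics/s1.png",cv2.resize(p[150:350,220:460,::-1],None,fx=3,fy=3))
p,d=env.read_camera("wrist");cv2.imwrite("pics/w2.png",p[:,:,::-1])
s=env.get_state();print(s['finger_gap'],s['grip_force'],s['wrist_force'])
```

```text
0.0003129211053703026 0.0 [ 0.36355157  0.24108963 -0.3700332 ]
```

View pics/w2.png

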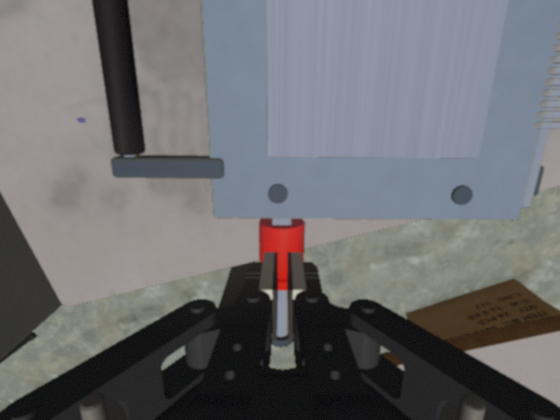

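View pics/s1.png

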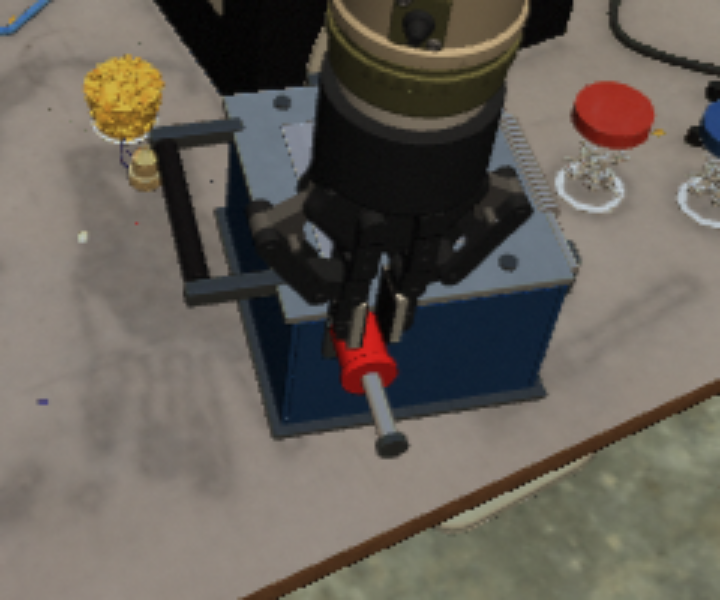

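The fingers shut to 0 mm and appear to sit above the cap (red visible beneath the tips at about (282,265)). I'll check their real height from depth.

Run:
```python
from workcell import env
from h import *
for n in("wrist","scene"):
    c=env.get_calibration(n);p,d=env.read_camera(n);W=cloud(d,c)
    np.savez(f"pics/{n}2.npz",p=p,d=d,W=W)
    if n=="wrist":
        for v in range(225,350,8): print(v,[(tuple(int(k) for k in p[v,u]),W[v,u].round(3).tolist()) for u in(268,282,298)])
    hsv=cv2.cvtColor(p,cv2.COLOR_RGB2HSV)
    m=(d>0)&((hsv[...,0]<8)|(hsv[...,0]>172))&(hsv[...,1]>150)&(W[...,2]>.085)&(W[...,2]<.125)&(W[...,0]<.6)&(W[...,1]<.1)
    print(n,m.sum(),W[m].mean(0),W[m].max(0))
    if n=="scene":
        m=(d>0)&(np.linalg.norm(W[...,:2]-[.5612,.0324],axis=-1)<.02)&(hsv[...,1]<120)
        vv,uu=np.where(m);o=np.argsort(W[m][:,2])
        for i in o[:60:4]: print(uu[i],vv[i],p[vv[i],uu[i]],W[vv[i],uu[i]].round(3))
s=env.get_state();print(s['tcp_pos'],s['finger_gap'])
p,d=env.read_camera("scene");cv2.imwrite("pics/s2.png",cv2.resize(p[200:320,300:400,::-1],None,fx=5,fy=5,interpolation=cv2.INTER_CUBIC))
```

```text
225 [((100, 41, 44), [0.56, 0.053, 0.109]), ((114, 91, 102), [0.567, 0.052, 0.11]), ((113, 42, 43), [0.574, 0.049, 0.108])]
233 [((187, 43, 39), [0.559, 0.05, 0.112]), ((198, 60, 52), [0.566, 0.049, 0.114]), ((187, 44, 42), [0.573, 0.045, 0.11])]
241 [((189, 39, 32), [0.558, 0.046, 0.112]), ((199, 57, 50), [0.565, 0.045, 0.114]), ((186, 41, 38), [0.572, 0.041, 0.111])]
249 [((192, 36, 33), [0.556, 0.041, 0.111]), ((198, 52, 42), [0.564, 0.04, 0.114]), ((184, 39, 34), [0.571, 0.037, 0.111])]
257 [((136, 64, 59), [0.558, 0.045, 0.13]), ((71, 35, 32), [0.564, 0.043, 0.129]), ((175, 40, 34), [0.57, 0.032, 0.11])]
265 [((73, 69, 63), [0.559, 0.045, 0.138]), ((71, 31, 29), [0.564, 0.043, 0.137]), ((54, 49, 47), [0.571, 0.038, 0.131])]
273 [((76, 70, 67), [0.559, 0.044, 0.144]), ((69, 30, 29), [0.564, 0.044, 0.145]), ((64, 61, 56), [0.571, 0.041, 0.144])]
281 [((76, 71, 65), [0.559, 0.045, 0.152]), ((59, 28, 26), [0.564, 0.044, 0.151]), ((74, 70, 65), [0.571, 0.042, 0.152])]
289 [((101, 100, 92), [0.559, 0.044, 0.156]), ((72, 36, 34), [0.564, 0.043, 0.156]), ((80, 77, 72), [0.57, 0.042, 0.1
[... 1040 characters left out ...]
.033 -0.003]
330 302 [144 134 125] [ 0.557  0.037 -0.002]
326 302 [144 132 124] [ 0.551  0.039 -0.002]
328 295 [143 134 124] [ 0.56   0.05  -0.002]
324 302 [142 131 123] [ 0.548  0.041 -0.002]
337 311 [147 136 128] [ 0.559  0.017 -0.002]
344 304 [145 136 127] [ 0.576  0.023 -0.002]
335 310 [146 135 126] [ 0.556  0.02  -0.002]
339 310 [147 137 128] [ 0.562  0.017 -0.002]
339 305 [146 136 127] [ 0.567  0.025 -0.002]
330 299 [143 133 124] [ 0.559  0.041 -0.002]
339 300 [142 132 123] [ 0.572  0.033 -0.002]
329 302 [145 135 126] [ 0.555  0.037 -0.002]
331 307 [141 132 123] [ 0.553  0.027 -0.001]
333 295 [143 133 125] [ 0.568  0.046 -0.001]
[0.56086291 0.03239668 0.08085594] 0.00013077281135383102
```

View pics/s2.png

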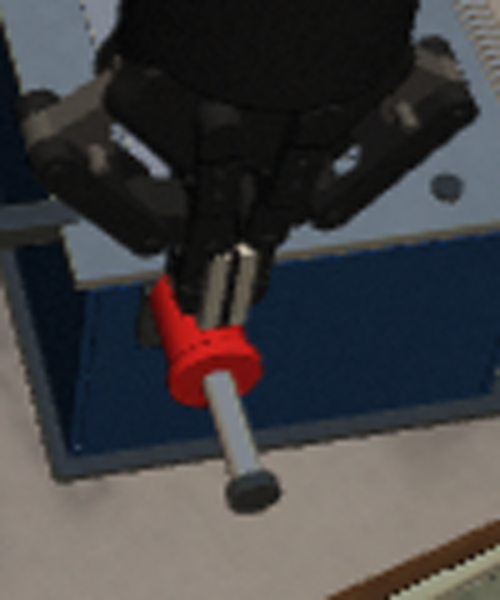

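Run:
```python
import numpy as np
z=np.load("pics/scene2.npz");W=z['W'];p=z['p']
for u in(343,348):
    for v in range(236,278,3): print(u,v,p[v,u],W[v,u].round(3))
from workcell import env
print(env.get_state()['tcp_pos'],env.get_calibration("wrist"))
```

```text
343 236 [15 15 14] [0.545 0.018 0.2  ]
343 239 [20 20 19] [0.546 0.018 0.192]
343 242 [19 17 18] [0.547 0.018 0.186]
343 245 [17 17 17] [0.55  0.021 0.173]
343 248 [25 24 24] [0.551 0.021 0.166]
343 251 [72 67 59] [0.553 0.021 0.158]
343 254 [95 89 76] [0.554 0.022 0.15 ]
343 257 [96 90 78] [0.554 0.021 0.143]
343 260 [96 91 77] [0.556 0.021 0.135]
343 263 [78 72 62] [0.556 0.021 0.128]
343 266 [207  33  29] [0.56  0.025 0.113]
343 269 [206  34  29] [ 0.293 -0.3    0.686]
343 272 [120  17  15] [0.556 0.017 0.11 ]
343 275 [129 134 142] [0.554 0.014 0.108]
348 236 [27 26 25] [0.567 0.034 0.17 ]
348 239 [24 23 21] [0.564 0.029 0.17 ]
348 242 [21 20 20] [0.563 0.027 0.167]
348 245 [14 13 14] [0.561 0.023 0.165]
348 248 [59 56 50] [0.562 0.023 0.158]
348 251 [69 64 55] [0.559 0.018 0.158]
348 254 [90 85 73] [0.562 0.02  0.147]
348 257 [96 90 78] [0.562 0.019 0.141]
348 260 [96 91 77] [0.562 0.019 0.135]
348 263 [96 90 78] [0.564 0.019 0.125]
348 266 [113  21  22] [0.57  0.025 0.107]
348 269 [197  30  26] [0.564 0.017 0.113]
348 272 [121  19  16] [0.563 0.014 0.11 ]
348 275 [118  17  15] [0.565 0.015 0.1  ]
[0.56082648 0.03244218 0.08077807] {'fx': 318.55228488850787, 'fy': 318.55228488850787, 'cx': 282.141880424994, 'cy': 208.31914926804737, 'origin': array([0.58105405, 0.10553621, 0.26233824]), 'orientation': array([ 0.9803074 , -0.14765992,  0.019632  , -0.12964775])}
```

Depth puts the real fingertips at z≈0.122, 41 mm above the reported TCP height. The horizontal position agrees. I allow for this offset: open, go 4 cm lower and close again.

Emit:
carry_out(steps=[[[0,0,0],[0,0,0],0],[[0,0,0],[0,0,0],0],[[0,0,0],[0,0,0],0],[[0,0,0],[0,0,0],0],[[0,0,0],[0,0,1],0],[[0,0,0],[0,0,2.5],0],[[0,0,0],[0,0,4],0],[[0,0,0],[0,0,4],0]])

```text
clock: 4.4
tcp_pos: [0.559, 0.0326, 0.0386]
orientation: [-0.001, 0.794, 0.608, -0.001]
wrist_force: [-0.1, -0.1, -0.4]
finger_gap: 0.0855
grip_force: 0.0
```

Emit:
carry_out(steps=[[[0,0,0],[0,0,0],255],[[0,0,0],[0,0,0],255],[[0,0,0],[0,0,0],255],[[0,0,0],[0,0,0],255],[[0,0,0],[0,0,0],255],[[0,0,0],[0,0,0],255],[[0,0,0],[0,0,0],255],[[0,0,0],[0,0,0],255]], force=50)

```text
clock: 5.4
tcp_pos: [0.5605, 0.0325, 0.0414]
orientation: [-0.0, 0.794, 0.608, -0.0]
wrist_force: [-2.9, 0.6, 5.9]
finger_gap: 0.0243
grip_force: 40.5
```

Emit:
carry_out(steps=[[[0,0,0],[-0.4,0,0],255],[[0,0,0],[-0.8,0,0],255],[[0,0,0],[-1.2,0,0],255],[[0,0,0],[-1.7,0,0],255],[[0,0,0],[-2.2,0,0],255],[[0,0,0],[-2.7,0,0],255],[[0,0,0],[-3.0,0,0],255],[[0,0,0],[-3.1,0,0],255]])

```text
clock: 6.4
tcp_pos: [0.5525, 0.0037, 0.0415]
orientation: [-0.001, 0.794, 0.608, 0.001]
wrist_force: [-2.7, 6.3, 5.6]
finger_gap: 0.0244
grip_force: 42.4
```

Run:
```python
from workcell import env
from h import *
go(env,[.5612-.26*.031,.0324-.966*.031,.041])
```

```text
pos [0.5525 0.0037 0.0415] t 6.4 shift cm [-0.1   0.1   0.05] gap 0.0244 F [-2.7  6.3  5.6] j [-0.14  0.36 -0.27  0.94  0.    1.69]
T [[0.26, 0.966, 0.0], [0.966, -0.26, 0.003], [0.003, -0.001, -1.0]]
```

The cap moved about 30 mm and meets its stop. I release it, rise, then measure it and the bar.

Emit:
carry_out(steps=[[[0,0,0],[-3.0,0,0],255],[[0,0,0],[0,0,0],0],[[0,0,0],[0,0,0],0],[[0,0,0],[0,0,0],0],[[0,0,0],[0,0,0],0],[[0,0,0],[0,0,-2],0],[[0,0,0],[0,0,-6],0],[[0,0,0],[0,0,-10],0]])

```text
clock: 7.4
tcp_pos: [0.5524, 0.0018, 0.1416]
orientation: [-0.0, 0.794, 0.608, -0.0]
wrist_force: [0.8, -0.7, -0.1]
finger_gap: 0.0854
grip_force: 0.0
```

My first row held a leftover −3 cm shift, so I check that the cap is still out.

Run:
```python
from workcell import env
from h import *
for n in("wrist","scene","top"):
    c=env.get_calibration(n);p,d=env.read_camera(n);W=cloud(d,c);cv2.imwrite(f"pics/{n}3.png",p[:,:,::-1])
    hsv=cv2.cvtColor(p,cv2.COLOR_RGB2HSV)
    m=(d>0)&((hsv[...,0]<8)|(hsv[...,0]>172))&(hsv[...,1]>150)&(W[...,2]>.095)&(W[...,2]<.125)&(W[...,0]<.6)&(W[...,1]<.1)
    if m.sum(): print(n,m.sum(),W[m].mean(0),cv2.minAreaRect((W[m][:,:2]*1000).astype(np.float32)))
    m=(d>0)&(W[...,2]>.1)&(W[...,2]<.12)&(hsv[...,2]<60)&(W[...,0]>.45)&(W[...,0]<.56)&(W[...,1]>.08)&(W[...,1]<.22)
    if m.sum(): print("dark",m.sum(),W[m].mean(0),cv2.minAreaRect((W[m][:,:2]*1000).astype(np.float32)))
go(env,[.516,.150,.15])
```

```text
wrist 1537 [0.55444104 0.00882716 0.11232094] ((554.5738525390625, 8.63670825958252), (33.84264373779297, 25.45308494567871), 73.27702331542969)
dark 1964 [0.51312557 0.12983712 0.11190102] ((511.8721008300781, 129.41238403320312), (50.66606903076172, 12.971006393432617), 74.78546142578125)
scene 418 [0.55059656 0.00302975 0.10965801] ((552.9160766601562, 8.979450225830078), (41.808311462402344, 27.98040771484375), 78.71630859375)
dark 599 [0.5192029  0.13965845 0.10961567] ((533.2864379882812, 142.1571044921875), (115.79400634765625, 52.57550811767578), 74.85675048828125)
top 181 [0.55289702 0.00771718 0.11132135] ((554.1140747070312, 7.149388313293457), (33.00741195678711, 24.13307762145996), 74.37837982177734)
dark 182 [0.51652284 0.15046657 0.11092422] ((517.521240234375, 151.47686767578125), (97.8448257446289, 11.03813648223877), 74.46379089355469)
pos [0.5547 0.0016 0.1434] t 7.55 shift cm [13.32 -7.61 -0.7 ] gap 0.0856 F [ 0.5 -0.7 -1.4] j [-0.14  0.29 -0.11  1.17 -0.    1.69]
T [[0.261, 0.965, 0.005], [0.965, -0.261, -0.001], [0.001, 0.005, -1.0]]
```

View pics/wrist3.png

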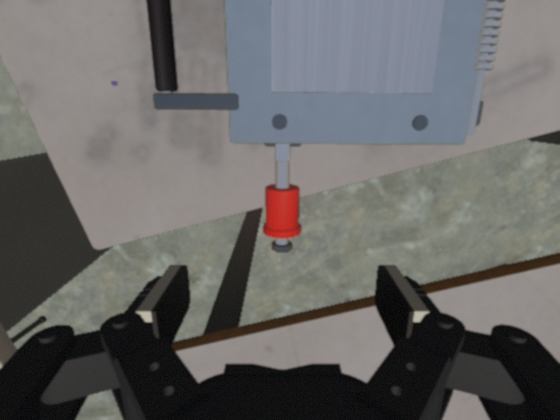

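The cap is at about (282,212) with its disc just beyond, roughly 27.6 mm out. That is enough. Next I go above the bar with the fingers pre-closed.

Emit:
carry_out(steps=[[[0,0,0],[2,-1.2,0],165],[[0,0,0],[4,-2.4,0],165],[[0,0,0],[6,-3.6,0],165],[[0,0,0],[8,-4.9,0],165],[[0,0,0],[10,-6.2,0],165],[[0,0,0],[11.9,-7.4,0],165],[[0,0,0],[11.9,-7.4,0],165],[[0,0,0],[11.9,-7.4,0],165]])

```text
clock: 8.55
tcp_pos: [0.5121, 0.136, 0.1401]
orientation: [-0.0, 0.794, 0.608, -0.001]
wrist_force: [1.2, -1.2, -0.3]
finger_gap: 0.0301
grip_force: 0.0
```

Run:
```python
from workcell import env
from h import *
P=[]
for i in range(4):
    P.append(env.get_state()['tcp_pos']);c=env.get_calibration("wrist");p,d=env.read_camera("wrist");W=cloud(d,c)
cv2.imwrite("pics/w4.png",p[:,:,::-1]);hsv=cv2.cvtColor(p,cv2.COLOR_RGB2HSV)
m=(d>0)&(W[...,2]>.1)&(W[...,2]<.12)&(hsv[...,2]<60)&(W[...,0]>.45)&(W[...,0]<.56)&(W[...,1]>.08)&(W[...,1]<.22)
if m.sum(): print("dark",m.sum(),W[m].mean(0),cv2.minAreaRect((W[m][:,:2]*1000).astype(np.float32)))
print(np.mean(P,0));go(env,[.5133,.1358,.046])
```

```text
dark 1590 [0.51789248 0.15014824 0.11124885] ((533.552490234375, 147.75064086914062), (101.54393768310547, 45.62431716918945), 73.9449691772461)
[0.51231187 0.13587263 0.14030341]
pos [0.5125 0.1359 0.1406] t 8.75 shift cm [0.01 0.08 9.46] gap 0.0303 F [0.5 0.5 0.1] j [ 0.11  0.25 -0.17  1.15 -0.    1.94]
T [[0.261, 0.965, -0.0], [0.965, -0.261, -0.0], [-0.0, -0.0, -1.0]]
```

View pics/w4.png

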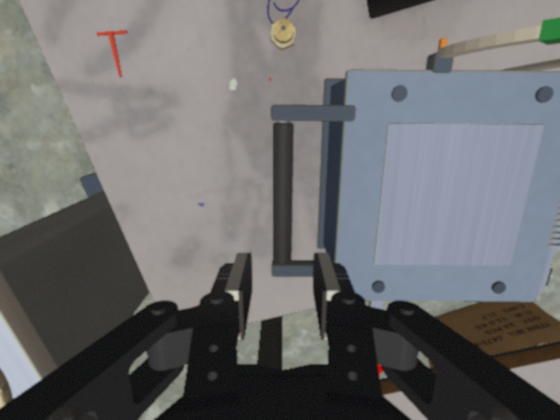

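The bar (column ~283) lies centred between the fingers (columns 244 and 321), and the nozzle at (283,33) is well clear. I descend and grip.

Emit:
carry_out(steps=[[[0,0,0],[0,0,2.5],165],[[0,0,0],[0,0.05,5],165],[[0,0,0],[0,0.05,7],165],[[0,0,0],[0,0.05,8.5],165],[[0,0,0],[0,0.05,9.4],165],[[0,0,0],[0,0.05,9.4],165],[[0,0,0],[0,0.05,9.4],255],[[0,0,0],[0,0.05,9.4],255]], force=40)

```text
clock: 9.75
tcp_pos: [0.5127, 0.1367, 0.0474]
orientation: [-0.0, 0.794, 0.608, 0.0]
wrist_force: [-2.1, 0.7, 1.6]
finger_gap: 0.0125
grip_force: 38.9
```

Emit:
carry_out(steps=[[[0,0,0],[0,0,0],255],[[0,0,0],[0,0,0],255],[[0,0,0],[0,0,0],255],[[0,0,0],[0,0,0],255],[[0,0,0],[0,0,-0.2],255],[[0,0,0],[0,0,-0.5],255],[[0,0,0],[0,0,-0.8],255],[[0,0,0],[0,0,-1.0],255]])

```text
clock: 10.75
tcp_pos: [0.5129, 0.1366, 0.0569]
orientation: [-0.0, 0.794, 0.608, 0.0]
wrist_force: [-0.8, 1.4, -2.3]
finger_gap: 0.0127
grip_force: 38.9
```

Run:
```python
from workcell import env
from h import *
go(env,[.5133,.1358,.046])
T=0.0508
for a in np.arange(0.1,1.13,.1):
    print(round(a,2),round(19.7*(1-np.cos(a)),2),round(-19.7*np.sin(a),2))
```

```text
pos [0.5129 0.1366 0.0569] t 10.75 shift cm [-0.07  0.06  1.09] gap 0.0127 F [-0.8  1.4 -2.3] j [ 0.11  0.31 -0.31  0.96  0.    1.94]
T [[0.26, 0.966, 0.0], [0.966, -0.26, 0.0], [0.0, -0.0, -1.0]]
0.1 0.1 -1.97
0.2 0.39 -3.91
0.3 0.88 -5.82
0.4 1.56 -7.67
0.5 2.41 -9.44
0.6 3.44 -11.12
0.7 4.63 -12.69
0.8 5.97 -14.13
0.9 7.45 -15.43
1.0 9.06 -16.58
1.1 10.76 -17.56
```

Emit:
carry_out(steps=[[[0,0,0],[0,0.1,-0.97],255],[[0,0,0],[0,0.22,-1.94],255],[[0,0,0],[0,0.39,-2.91],255],[[0,0,0],[0,0.61,-3.87],255],[[0,0,0],[0,0.88,-4.82],255],[[0,0,0],[0,1.19,-5.76],255],[[0,0,0],[0,1.39,-6.31],255],[[0,0,0],[0,1.56,-6.67],255]])

```text
clock: 11.75
tcp_pos: [0.5276, 0.1325, 0.1241]
orientation: [-0.0, 0.794, 0.608, -0.0]
wrist_force: [-5.0, 3.8, 0.1]
finger_gap: 0.0127
grip_force: 39.4
```

```bash
cat >> h.py <<'E'
    dv=s['tcp_pos']-np.array([.5127,.1364,.0470]);h=dv@np.array([.9655,-.2605,0]);print("theta",np.arctan2(dv[2],.197-h),"r",np.hypot(dv[2],.197-h), "lat",dv@np.array([.2605,.9655,0]),"grip",s['grip_force'])
E
python3 - <<'E'
from workcell import env
from h import *
go(env,[.5133,.1358,.046])
E
```

```text
pos [0.5276 0.1325 0.1241] t 11.75 shift cm [-0.05 -1.46  7.81] gap 0.0127 F [-5.   3.8  0.1] j [ 0.1   0.28 -0.17  1.12  0.    1.93]
T [[0.26, 0.966, -0.001], [0.966, -0.26, 0.0], [0.0, -0.001, -1.0]]
theta 0.4014649382566145 r 0.19731961640167422 lat 0.00012064519382818691 grip 39.39214468002319
```

Emit:
carry_out(steps=[[[0,0,0],[0,0.4,-0.9],255],[[0,0,0],[0,0.85,-1.77],255],[[0,0,0],[0,1.35,-2.63],255],[[0,0,0],[0,1.88,-3.45],255],[[0,0,0],[0,2.46,-4.25],255],[[0,0,0],[0,3.07,-5.02],255],[[0,0,0],[0,3.73,-5.76],255],[[0,0,0],[0,4.41,-6.46],255]])

```text
clock: 12.75
tcp_pos: [0.5708, 0.1205, 0.1894]
orientation: [0.001, 0.794, 0.608, 0.0]
wrist_force: [-4.4, 0.8, 3.0]
finger_gap: 0.0124
grip_force: 39.7
```

Run:
```python
from workcell import env
from h import *
go(env,[.5133,.1358,.046])
p,d=env.read_camera("scene");cv2.imwrite("pics/s5.png",cv2.resize(p[80:320,200:460,::-1],None,fx=2.4,fy=2.4))
```

```text
pos [0.5708 0.1205 0.1894] t 12.75 shift cm [-1.000e-02 -5.960e+00  1.434e+01] gap 0.0124 F [-4.4  0.8  3. ] j [ 0.07  0.33  0.06  1.3  -0.    1.91]
T [[0.26, 0.965, 0.001], [0.965, -0.26, -0.001], [-0.0, 0.001, -1.0]]
theta 0.805613621880609 r 0.1974501288559228 lat -0.00022968615627469327 grip 39.66762721538544
```

View pics/s5.png

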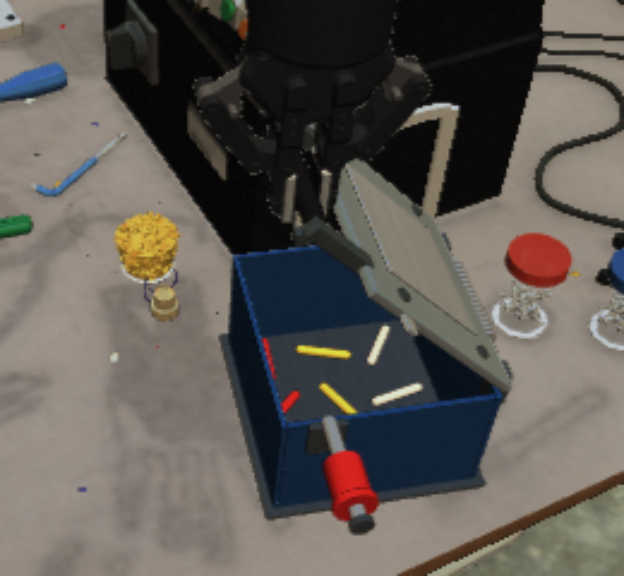

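The lid stands raised with the bar between the finger tips at about (305,200). The cap is out by its disc at (350,480), and the cup and nozzle are untouched. I go on past balance.

Emit:
carry_out(steps=[[[0,0,0],[0,0.73,-0.67],255],[[0,0,0],[0,1.48,-1.3],255],[[0,0,0],[0,2.11,-1.78],255],[[0,0,0],[0,2.76,-2.23],255],[[0,0,0],[0,3.42,-2.66],255],[[0,0,0],[0,3.93,-2.96],255],[[0,0,0],[0,4.27,-3.15],255],[[0,0,0],[0,4.44,-3.24],255]])

```text
clock: 13.8
tcp_pos: [0.6151, 0.1082, 0.2223]
orientation: [0.002, 0.794, 0.608, 0.001]
wrist_force: [-2.1, -0.8, 6.0]
finger_gap: 0.0127
grip_force: 39.9
```

Run:
```python
from workcell import env
from h import *
for i in range(4):
    p,d=env.read_camera("scene")
go(env,[.5133,.1358,.046])
cv2.imwrite("pics/s6.png",cv2.resize(p[80:320,200:460,::-1],None,fx=2.4,fy=2.4))
```

```text
pos [0.615  0.1082 0.2223] t 14.0 shift cm [  0.02 -10.61  17.59] gap 0.0128 F [-2.1 -0.9  5.2] j [ 0.05  0.4   0.25  1.41 -0.    1.88]
T [[0.261, 0.965, 0.004], [0.965, -0.261, -0.002], [-0.001, 0.004, -1.0]]
theta 1.0925056322558788 r 0.19748441307479825 lat -0.0005548876984567944 grip 39.9624627828598
```

View pics/s6.png

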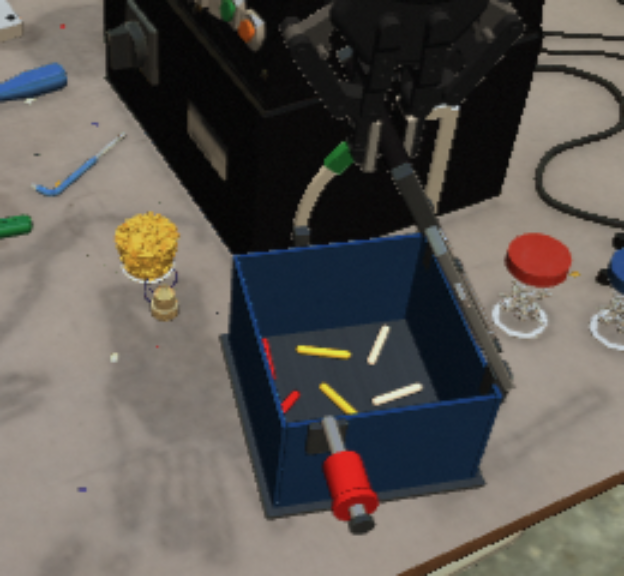

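The lid is at about 1.09 rad, held by the bar with the spring now pulling up. I ease it back.

Emit:
carry_out(steps=[[[0,0,0],[0,-0.35,0.19],255],[[0,0,0],[0,-0.69,0.38],255],[[0,0,0],[0,-1.03,0.59],255],[[0,0,0],[0,-1.36,0.8],255],[[0,0,0],[0,-1.85,1.12],255],[[0,0,0],[0,-2.33,1.47],255],[[0,0,0],[0,-2.81,1.82],255],[[0,0,0],[0,-3.27,2.19],255]])

```text
clock: 15.0
tcp_pos: [0.5822, 0.1174, 0.1999]
orientation: [0.001, 0.794, 0.608, 0.0]
wrist_force: [-4.7, 0.7, 6.0]
finger_gap: 0.0123
grip_force: 40.1
```

Emit:
carry_out(steps=[[[0,0,0],[0,-0.45,0.38],255],[[0,0,0],[0,-0.88,0.77],255],[[0,0,0],[0,-1.31,1.18],255],[[0,0,0],[0,-1.72,1.6],255],[[0,0,0],[0,-2.0,1.89],255],[[0,0,0],[0,-2.15,2.06],255],[[0,0,0],[0,-2.26,2.18],255],[[0,0,0],[0,-2.26,2.18],255]])

```text
clock: 16.0
tcp_pos: [0.5596, 0.1236, 0.1772]
orientation: [-0.0, 0.794, 0.608, -0.0]
wrist_force: [-4.7, 2.0, 3.3]
finger_gap: 0.0123
grip_force: 39.8
```

Emit:
carry_out(steps=[[[0,0,0],[0,0,0],255],[[0,0,0],[0,0,0],255],[[0,0,0],[0,0,0],255],[[0,0,0],[0,0,0],255],[[0,0,0],[0,0,0],255],[[0,0,0],[0,0,0],255],[[0,0,0],[0,0,0],255],[[0,0,0],[0,0,0],255]])

```text
clock: 17.0
tcp_pos: [0.5597, 0.1236, 0.1773]
orientation: [-0.0, 0.794, 0.608, -0.0]
wrist_force: [-6.1, 2.4, 3.2]
finger_gap: 0.0126
grip_force: 39.8
```

Run:
```python
from workcell import env
from h import *
go(env,[.5133,.1358,.046])
for n in("scene","top"):
    c=env.get_calibration(n);p,d=env.read_camera(n);W=cloud(d,c)
    if n=="scene":cv2.imwrite("pics/s7.png",cv2.resize(p[80:320,200:460,::-1],None,fx=2.4,fy=2.4))
    hsv=cv2.cvtColor(p,cv2.COLOR_RGB2HSV)
    m=(d>0)&((hsv[...,0]<8)|(hsv[...,0]>172))&(hsv[...,1]>150)&(W[...,2]>.095)&(W[...,2]<.125)&(W[...,0]<.6)&(W[...,1]<.045)
    print(n,m.sum(),cv2.minAreaRect((W[m][:,:2]*1000).astype(np.float32)))
    # lid plane fit in bin frame about hinge
    X=(W-[.7033,.0992,.106]);bx=X@[.9655,-.2605,0];by=X@[.2605,.9655,0]
    m=(d>0)&(bx<-.02)&(bx>-.16)&(abs(by)<.075)&(X[...,2]>.02)&(X[...,2]<.2)&(hsv[...,2]>70)&(abs(X[...,2]+.85*bx)<.06)
    a=np.polyfit(bx[m],X[...,2][m],1);print("lid angle",m.sum(),np.arctan(-a[0]))
```

```text
pos [0.5597 0.1236 0.1773] t 17.0 shift cm [-0.03 -4.79 13.13] gap 0.0126 F [-6.1  2.4  3.2] j [ 0.08  0.31  0.01  1.27 -0.    1.91]
T [[0.26, 0.966, -0.0], [0.966, -0.26, -0.0], [-0.0, -0.0, -1.0]]
theta 0.7209046031042879 r 0.1974496141830982 lat -0.00011248013036796528 grip 39.839521050453186
scene 416 ((554.6784057617188, 8.096378326416016), (41.191593170166016, 28.27220916748047), 72.17742919921875)
lid angle 2500 0.6972827674517763
top 0 ((0.0, 0.0), (0.0, 0.0), 0.0)
lid angle 967 0.6977903972603562
```

View pics/s7.png

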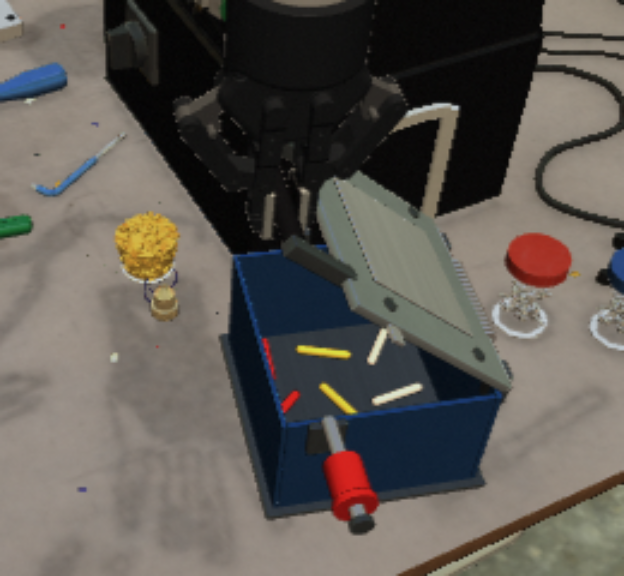

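The lid stands at about 0.71 rad, by both the arm pose and the lid plane fit. It is steady, the bar is held at about 40 N, the cap is out, and the cup, nozzle and marker have not moved.

```bash
python3 -c "
from workcell import env
print(env.hand_in())"
```

```text
the job is handed in; nothing more can be done
None
```

I handed the job in with the red cap about 28 mm out, the lid raised to about 1.09 rad and eased back to about 0.71 rad in the green band, and the bar still held steady; the verdict was not shown.

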